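Refit the grinding head of the pigment mill

TASK

Put the cleaned grinding head, the smaller of the two standing in the white tray, back into the pigment mill: lower it grip upwards into the round well and turn it under light pressure, without forcing it, until its cross lugs drop into the drive and it sits fully home, flush with the rim. Then swing the keeper lever over its rim right up to the stop, and leave everything else on the desk where it is.

Things in the scene. Friction and masses are not known exactly. Their poses are not given: they have to be found in the camera images.
- head: grinding head to refit, steel, 0.13-0.23 kg, the smaller of two standing upright in the white tray. From below: two crossed bars (lugs along its x and y axes, 46 mm long, 8 mm wide, 6 at the tips, 8 mm deep; a quarter turn fits alike), a disc 68 mm across, 12 mm thick, lower edge bevelled 4 mm, then the grip; 62 mm tall in all. Origin on its axis at the lug tips, z up
- head_grip (a point): middle of the head's grip, 46 mm above the head's origin; axes as the head's. The grip is an upright black slab 36 mm long (x), 16 mm wide (y), 42 mm tall from the disc's top to 62 mm above the origin
- mill: pigment mill, fixed to the desk: grey housing 150 mm (x) by 200 mm (y, -75 to +125 mm), 50 mm tall, carrying a round metal tower 96 mm across with an open round well of 73 mm bore. Origin on the well's axis at desk height, z up
- mill_rim (a point): centre of the well's mouth at rim level, 80 mm above the desk, axes as the mill's. A head whose lugs merely rest on the drive stands 8 mm proud of the rim; with the lugs dropped in, its disc is flush and its origin 20 mm below the rim
- mill_drive (a point): top of the drive in the well, on its axis, 12 mm below the rim: a steel block with a cross slot (arms 12 mm wide, 10 mm deep). It stands at any angle about the vertical, NOT reported (axes here are the mill's): find it by turning the head. It is sprung: gives way down 3.5 mm under about 4 N rising to 7 N, then solid. Its shaft is stiff to turn (0.14 N m)
- keeper (a joint): angle of the keeper, a flat steel lever beside the well, 2 to 8 mm above the rim, nose 37 mm long: 0 = open (nose along the mill's +x, tail with thumb pin along -x), 1.57 = at its stop (nose over the disc, pointing at the well's axis). Closing is clockwise from above. Stays where left, takes about 1 N at the pin, passes over the head only when that is fully down
- keeper_pivot (a point): pivot of the keeper, 62 mm from the well's axis along the mill's +y, on the lever's top, 90 mm above the desk
- keeper_pin (a point): top of the thumb pin on the keeper's tail, an upright black pin 10 mm across standing 27 mm above the lever, 42 mm from the pivot; its top is 115 mm above the desk
- spare_head: a larger grinding head of the same make that does not fit this mill: disc 84 mm across, three crossed bars below; otherwise like the other head, standing about 130 mm from it in the same low tray (130 x 270 mm, rim 12 mm high). Origin centre of its underside
- water_glass: water glass, 72 mm across, 100 mm tall, origin centre of its foot
- ink_bottle: squat amber jar, 48 mm across, 75 mm tall, origin centre of its foot
- eraser: white eraser 55 x 24 x 13 mm, lying flat, origin centre of its underside
- brush: paint brush 170 mm long lying along its x axis, origin below its middle
There are look-alikes about, which are no part of the job. Leave any blue, green or pink look-alike of the head alone.

How it is judged (in metres and radians):
On the way:
1. the head is fully down in the well, lugs in the drive, while the keeper is still open (z of head in the frame of mill_rim between -0.0245 and -0.0182 m and horizontal distance between head and mill_rim below 0.004 m and angle between head's own z axis and vertical below 0.06 rad and value of joint keeper below 0.6 rad), for 0.2 s.
At the end, for the whole second after the job is handed in: The smaller head stands upright (within 0.06 rad) and at rest in the well, its axis within 4 mm of the well's and its origin 18.2 to 24.5 mm below the rim (lugs in the drive, flush), and the keeper is closed beyond 1.4 rad (z of head in the frame of mill_rim between -0.0245 and -0.0182 m and horizontal distance between head and mill_rim below 0.004 m and angle between head's own z axis and vertical below 0.06 rad and value of joint keeper above 1.4 rad and linear speed of head below 0.02 m/s and angular speed of head below 0.2 rad/s); the robot touches nothing.
It fails at once if the head is pressed against any part of the mill with more than 25 N (contact force between head and mill above 25 N).
It fails at once if the larger head is moved by more than 15 mm (distance of spare_head from where it was at the start of the episode above 0.015 m).
It fails at once if the glass, jar, eraser or brush is moved by more than 20 mm (distance of any of water_glass, ink_bottle, eraser, brush from where it was at the start of the episode above 0.02 m).
It also fails if it takes over 72 s, if anything falls off the work surface, if the arm or the gripper's body presses on something with over 40 N, if the wrist force passes 120 N, or if a joint passes its speed limit or range.

ROBOT

A 6-joint arm with a two-finger parallel gripper is mounted at the origin on the work surface. World frame = base frame: x ahead of the robot, y to its left, z up, the work surface at z = 0. Lengths are in m, angles in degrees, forces in N, time in s.
With the tool pointing down it reaches from about 0.3 to 0.75 m from the base axis. Payload 8.5 kg.
Tool frame: the origin (TCP) lies on the mounting face of the last link; the fingertips stand 173 mm ahead of it and the grasp point (between the pads) lies 155 mm ahead of it (env.tips_ahead is the distance from the TCP to the fingertips, in m); x points along the fingers, z is the direction in which the jaws open and shut, and the axes are right-handed (so a half turn about x gives the same grasp; the last joint's range is limited). The gripper opens to 85 mm and grips with 20 to 120 N. Pads are 22 mm wide; open, the fingers measure 114 mm over their backs; the gripper's body (76 mm by 85 mm) begins 54 mm behind the grasp point. The pads swing forward as they close: fully open they stand 13 mm farther back than shut.
Start: joints at [-78.341, 21.807, 74.336, -0, 83.858, -12.336], TCP at [0.224, -0.502, 0.405] pointing down, gripper open.
Joint ranges: [-178.18, 178.18], [-50.72, 133.34], [12.68, 142.11], [-81.47, 261.47], [9.98, 163.14], [-165.26, 165.26]. Speed limits (degrees/s): [136.94, 136.94, 180, 180, 180, 180].

INTERFACE

Orientations are given as a 3x3 rotation matrix whose columns are the frame's x, y, z axes.
In Python, from rig import env, optics gives the robot as it stands.
- The arm moves only by the shell command python3 -m inch 'ROWS' [FORCE]. ROWS is JSON, a list of rows, each a list of 3 entries, a list of its own where there are three numbers: the closure, from -1 (fully open) to 1 (shut), then the shift along the tool's x, y, z in units of 30 mm (1.0 is 30 mm), then the turn about the tool's x in units of 5 degrees (1.0 is 5 degrees). In form: [[hand, [x, y, z], yaw], ...]. A call has exactly 8 rows; each row shifts and turns the commanded pose from where the row before left it, along the tool's axes as they then stand; what a row does not reach is not made up. A row lasts 1/12 s, in which the tool goes at most 41.7 mm and 7.16 degrees, less where a joint would pass 70% of its speed; a pose out of reach is approached as far as the arm can. A call is refused whole if a number of a shift passes 1 or a number of a turn 1, either way. A call with a gripper value outside its range is refused whole. The fingers move at their own pace and stop on an object; FORCE is the grip in N (left out, the last holds). Time passes only in rows, so rows that do not move let the fingers close, or fill a call up. It gives the time, the measured TCP pose, the force and the opening at its end, in the units of the state.
- env.observe(): the state, without advancing time (a new reading comes with each control period).
- optics.get_image(name): name is "scene" or "top" or "wrist"; returns the picture (400x640x3 uint8, red, green, blue); there is no depth.
- optics.camera_params(name): a dict with "fx", "fy", "cx", "cy" (pixels), "xyz" and "rotation" of the camera in the world. Camera axes: x right, y down, z forward; pixel columns grow to the right and rows downward; lengths in m; the calibration is good to about 2 mm. A picture is of the moment at which its call begins: read the wrist's pose just before it. camera_params takes no time and is no camera call; for the wrist camera it gives the pose at the moment of the call.
- env.close_job(): hands the job in, once; it reports no verdict.
The state is a dict: "time_s": time; "q": joint angles; "qvel": joint speeds; "joint_efforts": joint torques, N m; "position": TCP position; "tool_rot": TCP orientation; "ft_force": force on the tool from outside, world axes, zero at the start; "wrist_torque": the same for the moment, N m; "grip_width": finger opening in m.
Only numpy, scipy, OpenCV 4.12 (cv2) and the standard library are available. Lean on these libraries where they do the work, as an engineer would, in place of code of your own. Each camera call takes 0.05 s, during which the arm holds its last target.

## Working session

There is one attempt and no reset: what is moved stays moved. The work goes in short steps, Python scripts to look and compute and a shell command to move; the robot and the scene stay as the last step left them, time stands still between calls to the robot, and variables do not carry over. Pictures are saved under pics/ and viewed, and the job is handed in when it is done.

```bash
ls; mkdir -p pics; python3 - <<'E'
from rig import env, optics
import cv2
s=env.observe(); print(s)
for n in ["scene","top","wrist"]:
    p=optics.camera_params(n); print(n,p)
    cv2.imwrite(f"pics/{n}0.png",optics.get_image(n)[:,:,::-1])
E
```

```text
pics
{'time_s': 0.0, 'q': array([-7.83383636e+01,  2.18402524e+01,  7.43827058e+01,  1.33946331e-03,
        8.38586346e+01, -1.23358868e+01]), 'qvel': array([ 0.0078733 , -0.01733732, -0.13564818, -0.10905867,  0.00700967,
       -0.03238211]), 'joint_efforts': array([-7.05199432e-05, -4.48460591e+01, -2.31278086e+01, -1.77730235e-04,
        4.76464178e-03,  5.74204296e-05]), 'position': array([ 0.22367378, -0.5024194 ,  0.40413057]), 'tool_rot': array([[-2.65084061e-04,  9.13564106e-01,  4.06694669e-01],
       [ 1.39936647e-03,  4.06694623e-01, -9.13563093e-01],
       [-9.99998986e-01,  3.26943869e-04, -1.38621924e-03]]), 'ft_force': array([-1.32988319,  0.08760021,  0.71752617]), 'wrist_torque': array([-0.01179395,  0.02274851,  0.06604611]), 'grip_width': 0.08505905162346163}
scene {'fx': 474.7929394398357, 'fy': 474.7929394398357, 'cx': 317.9508055295266, 'cy': 196.1700247538874, 'xyz': array([1.09591842, 0.19975406, 1.0695245 ]), 'rotation': array([[-0.36804167,  0.79502194, -0.48216744],
       [ 0.9298053 ,  0.31620822, -0.18834665],
       [ 0.00272559, -0.51764126, -0.85559342]])}
top {'fx': 379.8021686985605, 'fy': 379.8021686985605, 'cx': 319.4573491339577, 'cy': 199.26175136707943, 'xyz': array([ 0.47719506, -0.04048285,  0.85691763]), 'rotation': array([[ 0.02221378, -0.99225342,  0.12222807],
       [-0.99941008, -0.01883655,  0.0287172 ],
       [-0.02619238, -0.12279389, -0.9920865 ]])}
wrist {'fx': 310.73503452498545, 'fy': 310.73503452498545, 'cx': 324.63438122906, 'cy': 199.6243655234017, 'xyz': array([ 0.29373704, -0.47295701,  0.37393697]), 'rotation': array([[ 0.40663261, -0.87175747, -0.27329258],
       [-0.91358954, -0.3886729 , -0.11953049],
       [-0.00201983,  0.29828223, -0.95447558]])}
```

View pics/scene0.png

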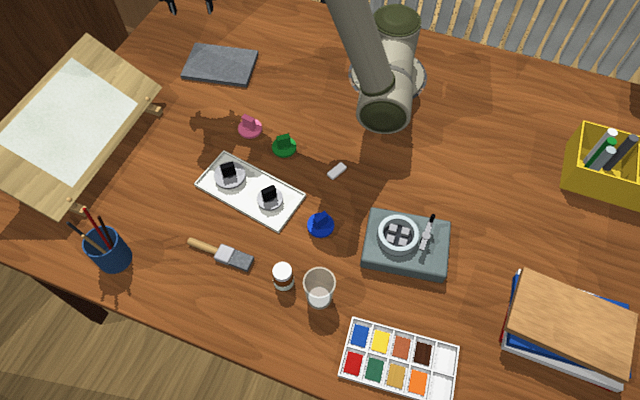

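View pics/top0.png

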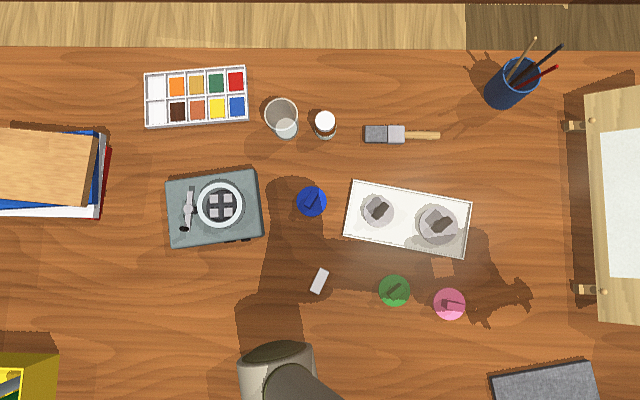

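View pics/wrist0.png

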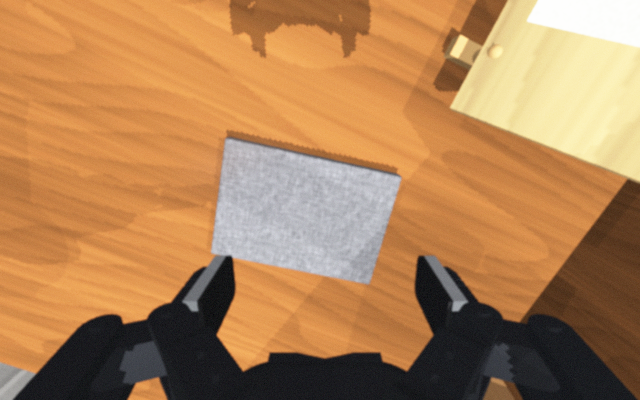

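The scene view shows the tray with two white-disc heads, at top-view pixels (378,209) and (438,224), and coloured look-alikes: blue (311,201), green (394,290) and pink (450,304). The mill well is at (219,205) and the keeper at (187,208). The head at (378,209) looks smaller, so I'll check it in enlarged crops.

```bash
cat > h.py <<'E'
import numpy as np, cv2
from rig import env, optics
def ray(n,uv,z,p=None):
    p=p or optics.camera_params(n)
    d=p["rotation"]@np.array([(uv[0]-p["cx"])/p["fx"],(uv[1]-p["cy"])/p["fy"],1])
    return p["xyz"]+d*(z-p["xyz"][2])/d[2]
def proj(n,X,p=None):
    p=p or optics.camera_params(n)
    c=p["rotation"].T@(np.asarray(X,float)-p["xyz"])
    return np.array([p["fx"]*c[0]/c[2]+p["cx"],p["fy"]*c[1]/c[2]+p["cy"]])
E
python3 - <<'E'
import cv2,numpy as np
t=cv2.imread("pics/top0.png"); s=cv2.imread("pics/scene0.png")
a=cv2.resize(t[170:265,340:475],None,fx=5,fy=5,interpolation=cv2.INTER_CUBIC)
cv2.imwrite("pics/c_tray.png",a)
a=cv2.resize(t[160:255,160:270],None,fx=6,fy=6,interpolation=cv2.INTER_CUBIC)
cv2.imwrite("pics/c_mill.png",a)
a=cv2.resize(s[200:290,355:460],None,fx=6,fy=6,interpolation=cv2.INTER_CUBIC)
cv2.imwrite("pics/c_mill_s.png",a)
a=cv2.resize(s[145:235,190:310],None,fx=6,fy=6,interpolation=cv2.INTER_CUBIC)
cv2.imwrite("pics/c_tray_s.png",a)
E
```

```text
(no output)
```

View pics/c_tray.png

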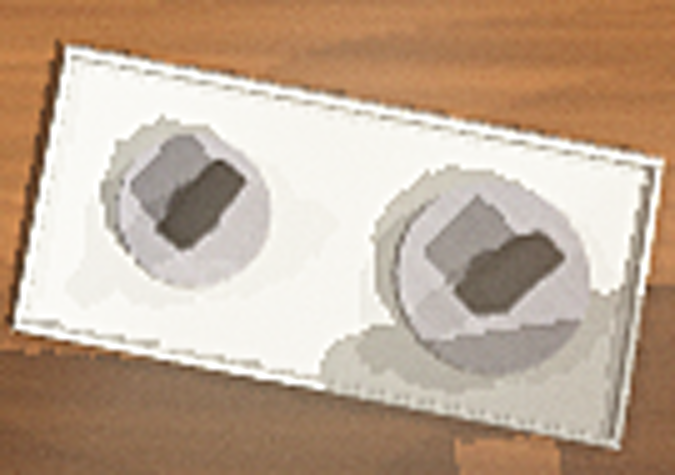

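View pics/c_mill.png

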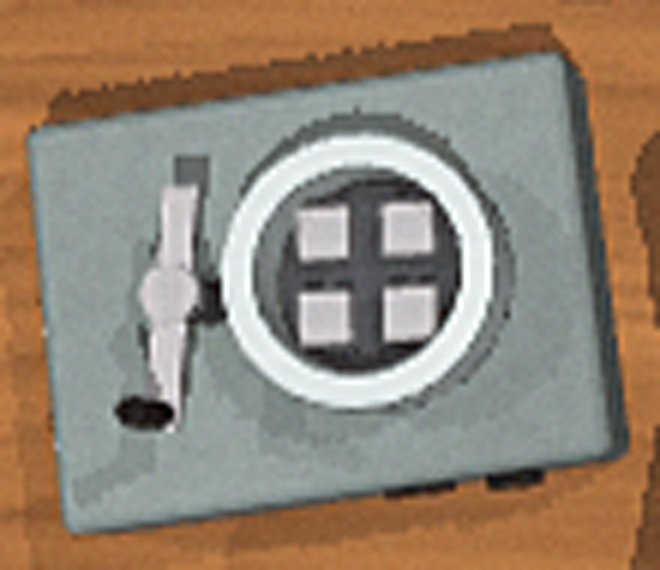

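View pics/c_mill_s.png

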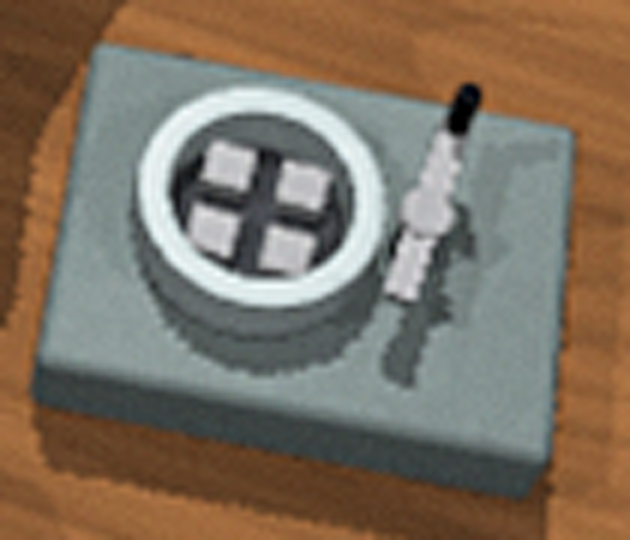

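View pics/c_tray_s.png

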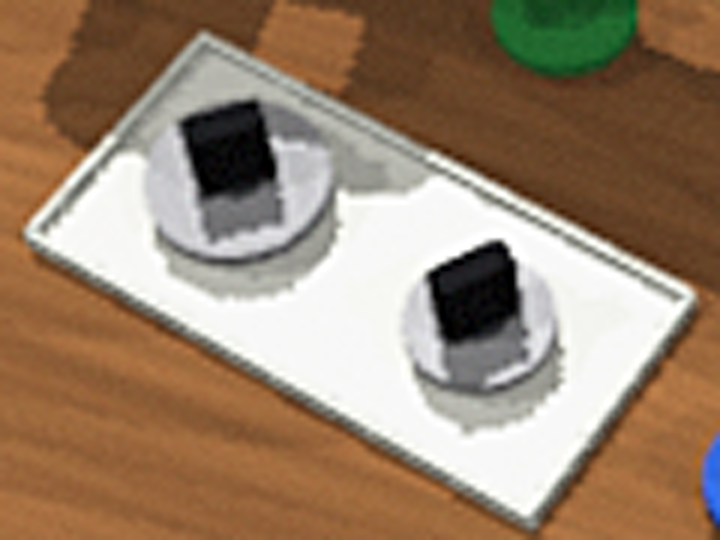

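The crops confirm it. The head at top (378,211) has a disc about 30 px across, against about 38 px for the one at (438,224). So the first is the small head and the second is the spare. The drive's cross slot is visible too, so I'll measure all of these now.

```bash
python3 - <<'E'
from h import *
t=cv2.imread("pics/top0.png"); s=cv2.imread("pics/scene0.png")
P={n:optics.camera_params(n) for n in("top","scene")}
def T(u,v): return (u/6-.4+160, v/6-.4+160)   # mill crop top
def S(u,v): return (u/6-.4+355, v/6-.4+200)
# ring fit
def ring(img,x0,y0,x1,y1,thr):
    g=cv2.resize(img[y0:y1,x0:x1],None,fx=6,fy=6,interpolation=cv2.INTER_CUBIC)
    m=(g.min(2)>thr).astype(np.uint8)
    cs,_=cv2.findContours(m,cv2.RETR_EXTERNAL,cv2.CHAIN_APPROX_NONE)
    c=max(cs,key=cv2.contourArea); e=cv2.fitEllipse(cv2.convexHull(c)); return (e[0][0]/6-.4+x0,e[0][1]/6-.4+y0),(e[1][0]/6,e[1][1]/6)
for n,img,b in(("top",t,(190,175,250,232)),("scene",s,(372,205,422,255))):
    c,d=ring(img,*b,200); print(n,c,d,ray(n,c,.08,P[n]))
bl=[ray("top",T(*p),.068,P["top"]) for p in((323,235),(408,228),(326,317),(410,313))]
print("drive c",np.mean(bl,0)); 
f=lambda v:np.degrees(np.arctan2(v[1],v[0]))
print("drive",f(bl[1]-bl[0]),f(bl[3]-bl[2]),f(bl[2]-bl[0]),f(bl[3]-bl[1]))
bs=[ray("scene",S(*p),.068,P["scene"]) for p in((230,167),(303,185),(214,231),(290,248))]
print("drive c",np.mean(bs,0)); print("drive s",f(bs[1]-bs[0]),f(bs[3]-bs[2]),f(bs[2]-bs[0]),f(bs[3]-bs[1]))
# housing corners top z=.05
for p in ((32,130),(553,55),(615,455),(72,533)): print("house",ray("top",T(*p),.05,P["top"]))
print("pivot",ray("top",T(168,292),.088,P["top"]), ray("scene",S(430,212),.088,P["scene"]))
print("pin top",ray("top",T(135,410),.115,P["top"]), ray("scene",S(466,97),.115,P["scene"]))
# small head disc top
for z in(.02,.023,.026): print("disc",z,ray("top",(194/5-.4+340,212/5-.4+170),z,P["top"]),ray("scene",(479/6-.4+190,317/6-.4+145),z,P["scene"]))
print("grip top",[ray("scene",(u/6-.4+190,v/6-.4+145),.065,P["scene"]) for u,v in((430,278),(503,240),(518,258),(443,296))])
print("tray",[ray("top",(u/5-.4+340,v/5-.4+170),.012,P["top"])[:2] for u,v in((67,45),(663,160),(617,446),(15,327))])
E
```

```text
top (219.09393717447918, 204.7120147705078) (44.399078369140625, 45.70727030436198) [0.55758396 0.18980938 0.08      ]
scene (398.11345825195315, 232.2932322184245) (35.03168233235677, 40.62938944498698) [0.56071149 0.19167509 0.08      ]
drive c [0.55801732 0.18986774 0.068     ]
drive -84.1918858195647 -86.14064189919387 -174.65839682262813 -175.67018176311296
drive c [0.55928197 0.19233187 0.068     ]
drive s 95.84527203732037 97.46843842232164 4.675864730456392 5.988685008657851
house [0.60969749 0.32031275 0.05      ]
house [0.64058212 0.1314984  0.05      ]
house [0.49686564 0.10305504 0.05      ]
house [0.46515895 0.29541342 0.05      ]
pivot [0.5481593  0.25217053 0.088     ] [0.54760847 0.25400122 0.088     ]
pin top [0.50658226 0.25028785 0.115     ] [0.50993039 0.25266365 0.115     ]
disc 0.02 [ 0.55450216 -0.14675615  0.02      ] [ 0.55423824 -0.14613197  0.02      ]
disc 0.023 [ 0.55422505 -0.1463752   0.023     ] [ 0.5557866  -0.14514327  0.023     ]
disc 0.026 [ 0.55394793 -0.14599426  0.026     ] [ 0.55733496 -0.14415458  0.026     ]
grip top [array([ 0.56779086, -0.15805324,  0.065     ]), array([ 0.53955404, -0.13765369,  0.065     ]), array([ 0.54535584, -0.12817486,  0.065     ]), array([ 0.5737428 , -0.14934158,  0.065     ])]
tray [array([ 0.62960556, -0.09054396]), array([ 0.5824989 , -0.35485058]), array([ 0.4565748 , -0.33167099]), array([ 0.50259003, -0.06902068])]
```

Cross-checks are consistent:
- **Well:** about (0.559, 0.191), with the mill yaw about 9.8° and the pivot 62 mm away.
- **Drive arms:** about 5.4° in world, modulo 90°.
- **Head:** about (0.555, -0.145), with its grip along 144° (the same as -36°).

Next I move above the head.

```bash
python3 -m inch '[[-1,[0,0.93,-0.4],0],[-1,[0,0.93,-0.4],0],[-1,[0,0.93,-0.4],0],[-1,[0,0.93,-0.4],0],[-1,[0,0.93,-0.4],0],[-1,[0,0.93,-0.4],0],[-1,[0,0.93,-0.4],0],[-1,[0,0.93,-0.4],0]]'; python3 -m inch '[[-1,[0,0.93,-0.4],0],[-1,[0,0.93,-0.4],0],[-1,[0,0.93,-0.4],0],[-1,[0,0.93,-0.4],0],[-1,[0,0.93,-0.4],0],[-1,[0,0.93,-0.4],0],[-1,[0,0.93,-0.4],0],[-1,[0,0.93,-0.4],0]]'; python3 -m inch '[[-1,[0,0,0],1],[-1,[0.3,0,0],1],[-1,[0.3,0,0],1],[-1,[0.3,0,0],1],[-1,[0.3,0,0],1],[-1,[0.3,0,0],1],[-1,[0.3,0,0],1],[-1,[0.3,0,0],1]]'; python3 -m inch '[[-1,[0.3,0,0],1],[-1,[0.3,0,0],1],[-1,[0.3,0,0],1],[-1,[0,0,0],1],[-1,[0,0,0],0],[-1,[0,0,0],0],[-1,[0,0,0],0],[-1,[0,0,0],0]]'
```

```text
time_s: 0.82
position: [0.3893, -0.3227, 0.4046]
tool_rot: [[-0.0, 0.914, 0.407], [0.0, 0.407, -0.914], [-1.0, -0.0, -0.0]]
ft_force: [0.5, 0.3, 0.3]
grip_width: 0.0856
time_s: 1.48
position: [0.5543, -0.1442, 0.4045]
tool_rot: [[-0.0, 0.914, 0.407], [0.0, 0.407, -0.914], [-1.0, -0.0, -0.0]]
ft_force: [-0.2, -0.4, 0.2]
grip_width: 0.0852
time_s: 2.15
position: [0.5534, -0.1455, 0.341]
tool_rot: [[-0.001, 0.96, -0.28], [0.0, -0.28, -0.96], [-1.0, -0.001, -0.0]]
ft_force: [0.5, 0.3, 0.1]
grip_width: 0.0851
time_s: 2.82
position: [0.5534, -0.1455, 0.315]
tool_rot: [[0.0, 0.81, -0.586], [-0.0, -0.586, -0.81], [-1.0, 0.0, -0.0]]
ft_force: [0.2, 0.4, 0.1]
grip_width: 0.0853
```

```bash
python3 - <<'E'
from h import *
p=optics.camera_params("wrist"); im=optics.get_image("wrist")[:,:,::-1].copy()
print(p["xyz"],p["rotation"]); np.savez("w1.npz",xyz=p["xyz"],R=p["rotation"])
cv2.imwrite("pics/w1raw.png",im)
a=cv2.resize(im[100:330,200:450],None,fx=3,fy=3,interpolation=cv2.INTER_CUBIC)[:600]
cv2.imwrite("pics/w1.png",a)
E
```

```text
[ 0.61560475 -0.19201721  0.28474465] [[-0.58646607 -0.7730923  -0.24163163]
 [-0.80997319  0.55939576  0.17612446]
 [-0.00099275  0.29900616 -0.95425067]]
```

View pics/w1.png

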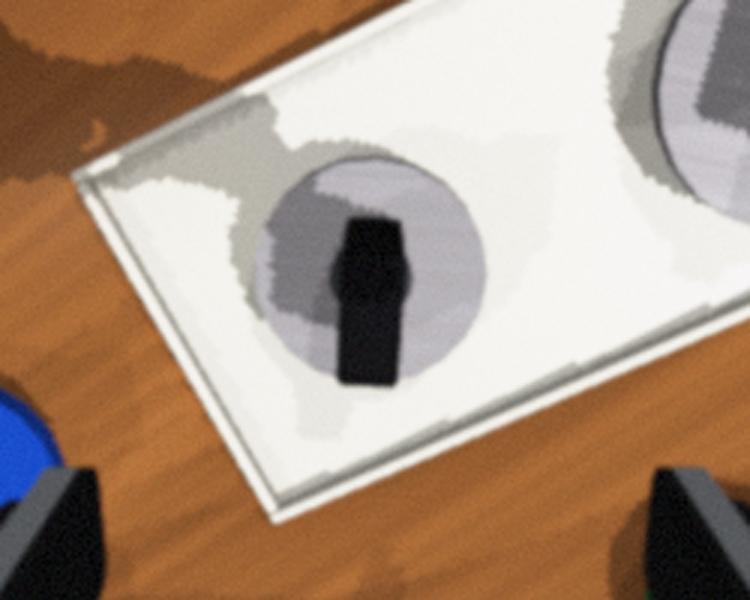

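```bash
python3 - <<'E'
from h import *
d=np.load("w1.npz"); q=optics.camera_params("wrist"); p=dict(q,xyz=d["xyz"],rotation=d["R"])
W=lambda u,v:(200+u/3-.33,100+v/3-.33)
for z in(.020,.023): 
    c=ray("wrist",W(371,268),z,p); print("disc",z,c, np.linalg.norm(ray("wrist",W(486,268),z,p)-ray("wrist",W(256,268),z,p)),np.linalg.norm(ray("wrist",W(371,156),z,p)-ray("wrist",W(371,382),z,p)))
for z in (.062,.065):
  A=ray("wrist",W(338,384),z,p);B=ray("wrist",W(398,386),z,p); print(A,B,np.linalg.norm(A-B),np.degrees(np.arctan2(*(B-A)[1::-1])))
# project hypothesised grip box
for cx,cy in((.555,-.145),):
  for th in(144,):
    a=np.radians(th);ex=np.array([np.cos(a),np.sin(a)]);ey=np.array([-ex[1],ex[0]])
    for z in(.023,.065):
      for i,j in((1,1),(1,-1),(-1,-1),(-1,1)):
        P=np.r_[np.array([cx,cy])+i*.018*ex+j*.008*ey,z]; u=proj("wrist",P,p); print(z,i,j,(u-[200,100]+.33)*3)
E
```

```text
disc 0.02 [ 0.55720305 -0.14799128  0.02      ] 0.0677264707094176 0.0691434798580257
disc 0.023 [ 0.55786484 -0.14849017  0.023     ] 0.06695901644790363 0.06835996851132323
[ 0.54637181 -0.12987789  0.062     ] [ 0.53685644 -0.14208218  0.062     ] 0.01547536649674896 -127.94262644584994
[ 0.54730426 -0.1307148   0.065     ] [ 0.53791705 -0.14275472  0.065     ] 0.015266939049117696 -127.94262644584973
0.023 1 1 [393.96965418 340.36756701]
0.023 1 -1 [340.33273038 340.26718227]
0.023 -1 -1 [339.14559812 222.09600576]
0.023 -1 1 [394.94239413 222.197178  ]
0.065 1 1 [397.01883623 396.37816097]
0.065 1 -1 [334.34959519 396.25913917]
0.065 -1 -1 [332.66966412 259.89815486]
0.065 -1 1 [398.30759088 260.01839655]
```

The disc measures 67–69 mm across here, so this is the small head. The centre is about (0.5565, -0.147) and the grip yaw about 142°. I nudge +3.5 mm along tool y, turn 2.5°, descend 108 mm and close.

```bash
python3 -m inch '[[-1,[0,0.11,0],0.5],[-1,[0.6,0,0],0],[-1,[0.6,0,0],0],[-1,[0.6,0,0],0],[-1,[0.6,0,0],0],[-1,[0.6,0,0],0],[-1,[0.6,0,0],0],[-1,[0,0,0],0]]' 60;  python3 -m inch '[[1,[0,0,0],0],[1,[0,0,0],0],[1,[0,0,0],0],[1,[0,0,0],0],[1,[0,0,0],0],[1,[0,0,0],0],[1,[0,0,0],0],[1,[0,0,0],0]]' 60; python3 - <<'E'
from h import *
im=optics.get_image("wrist")[:,:,::-1]
cv2.imwrite("pics/w2.png",im)
E
```

```text
time_s: 3.53
position: [0.5555, -0.1472, 0.2039]
tool_rot: [[-0.005, 0.783, -0.622], [0.002, -0.622, -0.783], [-1.0, -0.005, 0.001]]
ft_force: [-0.0, 0.2, -0.4]
grip_width: 0.0854
time_s: 4.2
position: [0.5562, -0.1474, 0.2072]
tool_rot: [[0.001, 0.783, -0.623], [-0.0, -0.623, -0.783], [-1.0, 0.001, -0.0]]
ft_force: [-0.5, 0.7, 4.4]
grip_width: 0.0153
```

View pics/w2.png

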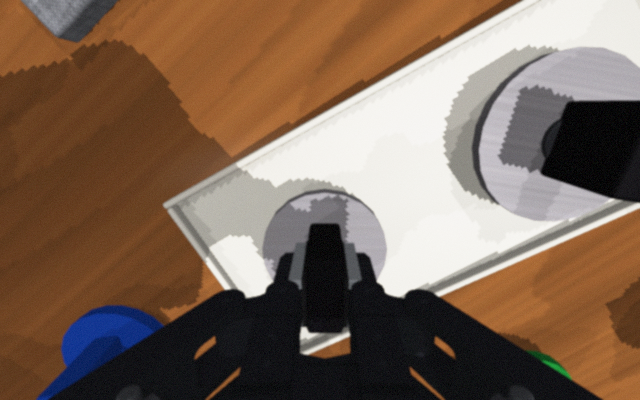

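The grip is secure at 15.3 mm with the slab between the pads. I'll lift about 157 mm while turning +44° in world, then carry it to above the well.

```bash
python3 -m inch '[[1,[-0.3,0,0],0],[1,[-0.6,0,0],0],[1,[-0.8,0,0],-1],[1,[-0.8,0,0],-1],[1,[-0.8,0,0],-1],[1,[-0.8,0,0],-1],[1,[-0.7,0,0],-1],[1,[-0.4,0,0],-1]]';  python3 -m inch '[[1,[0,0,0],-1],[1,[0,0,0],-1],[1,[0,0,0],-0.8],[1,[0,0.05,-0.5],0],[1,[0,0.1,-0.9],0],[1,[0,0.1,-1],0],[1,[0,0.1,-1],0],[1,[0,0.1,-1],0]]'; python3 -m inch '[[1,[0,0.1,-1],0],[1,[0,0.1,-1],0],[1,[0,0.1,-1],0],[1,[0,0.1,-1],0],[1,[0,0.1,-1],0],[1,[0,0.1,-0.9],0],[1,[0,0.05,-0.5],0],[1,[0,0,0],0]]'; python3 -m inch '[[1,[0,0,0],0],[1,[0,0,0],0],[1,[0,0,0],0],[1,[0,0,0],0],[1,[0,0,0],0],[1,[0,0,0],0],[1,[0,0,0],0],[1,[0,0,0],0]]'; python3 - <<'E'
from h import *
print(env.observe()["ft_force"])
for n in("wrist","top","scene"):
    p=optics.camera_params(n); np.savez(f"{n}3.npz",xyz=p["xyz"],R=p["rotation"])
    cv2.imwrite(f"pics/{n}3.png",optics.get_image(n)[:,:,::-1])
E
```

```text
time_s: 4.92
position: [0.5559, -0.1474, 0.3655]
tool_rot: [[0.002, 0.99, -0.144], [-0.001, -0.144, -0.99], [-1.0, 0.003, 0.001]]
ft_force: [0.3, -0.2, -1.3]
grip_width: 0.0153
time_s: 5.58
position: [0.5563, -0.0128, 0.3628]
tool_rot: [[-0.001, 0.996, 0.094], [0.0, 0.094, -0.996], [-1.0, -0.001, -0.0]]
ft_force: [0.5, 0.2, -1.2]
grip_width: 0.0153
time_s: 6.25
position: [0.5569, 0.1817, 0.3626]
tool_rot: [[-0.001, 0.995, 0.098], [0.001, 0.098, -0.995], [-1.0, -0.001, -0.001]]
ft_force: [-0.1, -0.4, -1.5]
grip_width: 0.0154
time_s: 6.92
position: [0.5579, 0.178, 0.3627]
tool_rot: [[-0.0, 0.995, 0.095], [0.0, 0.095, -0.995], [-1.0, -0.0, -0.0]]
ft_force: [0.4, -0.3, -1.8]
grip_width: 0.0153
[ 0.40959205 -0.30693829 -1.82054242]
```

View pics/wrist3.png

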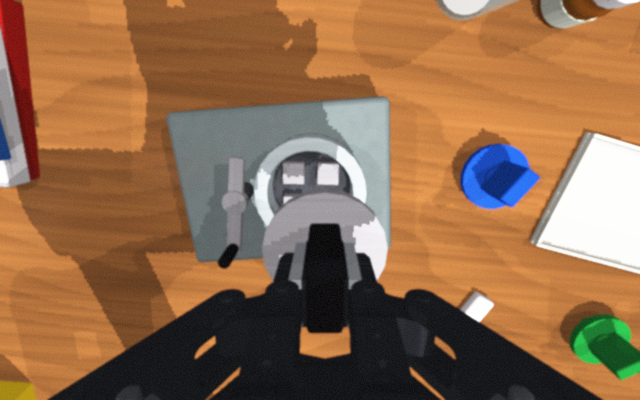

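View pics/scene3.png

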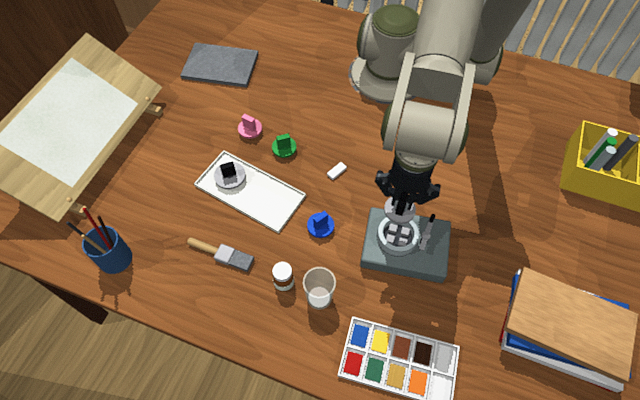

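```bash
python3 - <<'E'
import cv2
a=cv2.imread("pics/wrist3.png")
cv2.imwrite("pics/w3c.png",cv2.resize(a[125:265,225:410],None,fx=4,fy=4,interpolation=cv2.INTER_CUBIC))
E
```

```text
(no output)
```

View pics/w3c.png

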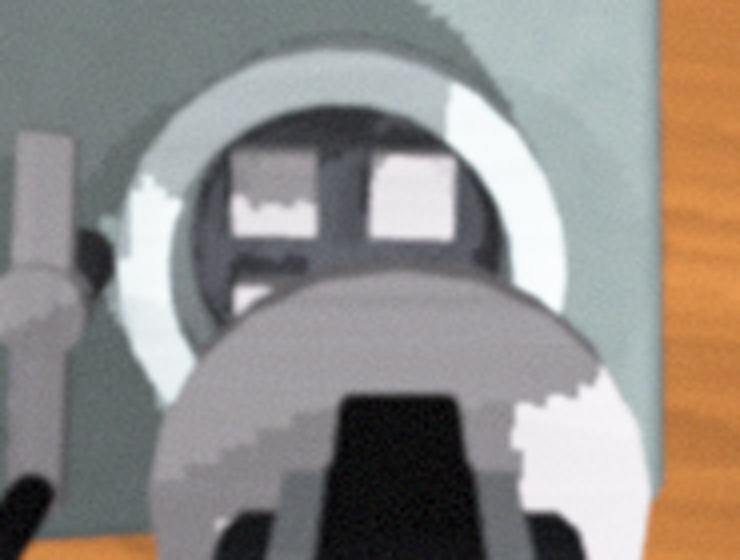

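```bash
python3 - <<'E'
from h import *
from scipy.optimize import least_squares
d=np.load("wrist3.npz"); p=dict(optics.camera_params("wrist"),xyz=d["xyz"],rotation=d["R"])
W=lambda u,v:(225+(u+.5)/4-.5,125+(v+.5)/4-.5)
def fit(pts,z,r=None):
    X=np.array([ray("wrist",W(*q),z,p)[:2] for q in pts])
    f=lambda a:np.hypot(*(X-a[:2]).T)-(a[2] if r is None else r)
    s=least_squares(f,np.r_[X.mean(0),.05]); return s.x,s.fun*1e3
o=env.observe(); R=o["tool_rot"]; t=o["position"]; print(t,R)
inner=[(343,107),(225,150),(172,270),(455,135),(511,270),(195,345)]
outer=[(343,47),(119,250),(567,260),(500,115),(175,125),(160,402)]
disc=[(402,270),(152,480),(646,480),(600,360),(205,360),(300,293),(500,290)]
for r in(.0365,None): print("in",*fit(inner,.08,r))
for r in(.048,None): print("out",*fit(outer,.08,r))
for z in(.1787,.176):
  for r in(.034,None):
    a,e=fit(disc,z,r); print("disc",z,a,e,"tool y,z",(a[:2]-t[:2])@R[:2,1:])
for q in((232,150),(317,148),(370,152),(456,150),(231,240),(318,240),(368,240),(456,240)): pass
X=[ray("wrist",W(*q),.068,p)[:2] for q in((275,194),(413,195),)]
v=X[0]-X[1]; print("drive ang",np.degrees(np.arctan2(v[1],v[0])),X)
X=[ray("wrist",W(*q),.068,p)[:2] for q in((317,150),(318,240),(370,152),(368,240))]
for i in(0,2): v=X[i]-X[i+1]; print(np.degrees(np.arctan2(v[1],v[0])))
E
```

```text
[0.55790147 0.17819146 0.36272746] [[-1.51977286e-05  9.95410068e-01  9.57015994e-02]
 [ 4.91961213e-06  9.57015995e-02 -9.95410068e-01]
 [-1.00000000e+00 -1.46571573e-05 -6.35147838e-06]]
in [0.55981728 0.18850104 0.05      ] [-0.85151345 -0.34711391  0.02884816  1.19195379 -1.36490277 -0.48588186]
in [0.56029524 0.18873317 0.03598758] [-0.83602378 -0.3280117   0.34247463  1.42435807 -0.6811783   0.07838108]
out [0.55845873 0.18886737 0.05      ] [ 0.96936434 -0.5739305  -0.41458493  0.01275007 -0.61605609  0.74692063]
out [0.5584276  0.18885277 0.04803382] [ 0.96774919 -0.59157996 -0.4566596  -0.00504558 -0.61889151  0.70442746]
disc 0.1787 [0.5562895  0.17627424 0.05      ] [ 0.22860586  0.0659626  -0.36242485  0.19323323 -0.19959906 -0.25889395
  0.06080529] tool y,z [-0.00178805  0.00175415]
disc 0.1787 [0.55650211 0.17629402 0.03382699] [ 0.1880966   0.21167566 -0.21843701  0.2293232  -0.16407512 -0.2825396
  0.0359563 ] tool y,z [-0.00157453  0.00175481]
disc 0.176 [0.55565108 0.1762122  0.05      ] [ 0.09560495  0.57570461  0.13384466  0.32615396 -0.07544142 -0.34161325
 -0.02053393] tool y,z [-0.00242948  0.0017548 ]
disc 0.176 [0.55513656 0.17616439 0.03442094] [ 0.19139931  0.21539238 -0.22227245  0.23334979 -0.16695605 -0.28750059
  0.03658764] tool y,z [-0.00294622  0.00175316]
drive ang 95.06110897081832 [array([0.5732291 , 0.20535085]), array([0.57587327, 0.17549465])]
4.959932648558675
3.7709889128994925
```

The wrist camera shows a constant 1.75 mm bias along the jaw axis, since a parallel grip must be centred. With that removed, the well is at about (0.559, 0.1905), which agrees with the top and scene cameras. I'll go to just above the rim and compare disc against ring at nearly equal height.

```bash
python3 -m inch '[[1,[0.2,0.05,-0.2],0],[1,[0.4,0.05,-0.2],0],[1,[0.5,0,0],0],[1,[0.5,0,0],0],[1,[0.5,0,0],0],[1,[0.3,0,0],0],[1,[0.06,0,0],0],[1,[0,0,0],0]]'; python3 - <<'E'
from h import *
for n in("wrist","scene"):
    p=optics.camera_params(n); np.savez(f"{n}4.npz",xyz=p["xyz"],R=p["rotation"])
    im=optics.get_image(n)[:,:,::-1]; cv2.imwrite(f"pics/{n}4.png",im)
    b=(215,130,425,280) if n=="wrist" else (355,170,455,270)
    cv2.imwrite(f"pics/{n}4c.png",cv2.resize(im[b[1]:b[3],b[0]:b[2]],None,fx=3.8 if n=="wrist" else 6,fy=3.8 if n=="wrist" else 6,interpolation=cv2.INTER_CUBIC))
E
```

```text
time_s: 7.73
position: [0.5598, 0.1907, 0.2885]
tool_rot: [[-0.001, 0.995, 0.096], [-0.0, 0.096, -0.995], [-1.0, -0.001, -0.0]]
ft_force: [-0.2, -0.0, -1.3]
grip_width: 0.0152
```

View pics/wrist4c.png

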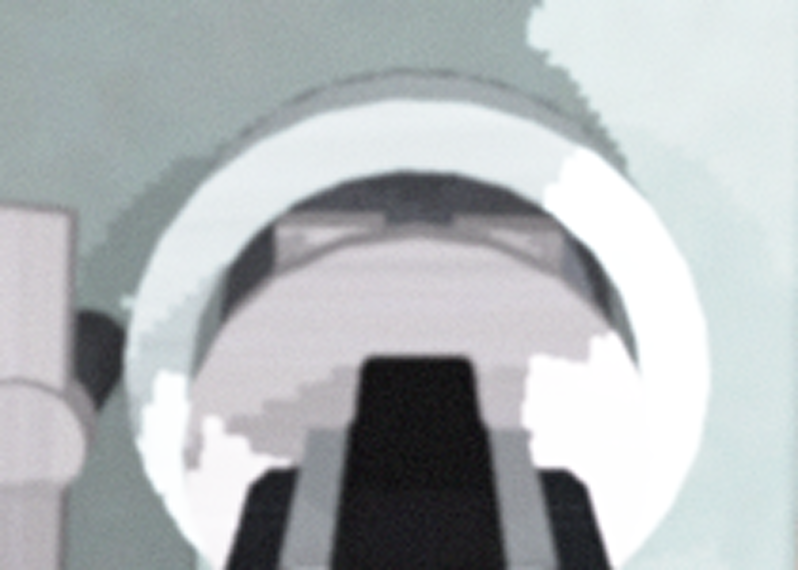

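View pics/scene4c.png

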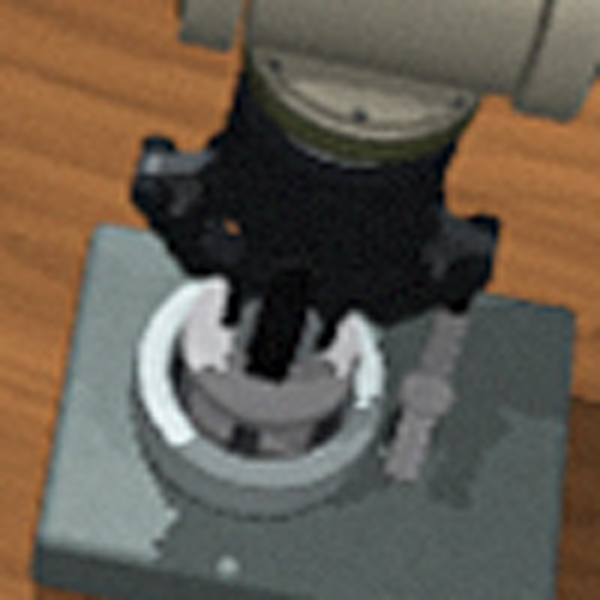

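```bash
cat >> h.py <<'E'
from scipy.optimize import least_squares
def fitc(pts,z,p,W,r=None):
    X=np.array([ray("wrist",W(*q),z,p)[:2] for q in pts])
    f=lambda a:np.hypot(*(X-a[:2]).T)-(a[2] if r is None else r)
    s=least_squares(f,np.r_[X.mean(0),.05]); return s.x,np.round(s.fun*1e3,1)
E
python3 - <<'E'
from h import *
d=np.load("wrist4.npz"); p=dict(optics.camera_params("wrist"),xyz=d["xyz"],rotation=d["R"])
W=lambda u,v:(215+(u+.5)/3.8-.5,130+(v+.5)/3.8-.5)
o=env.observe(); R=o["tool_rot"]; t=o["position"]; print(t)
inner=[(425,172),(320,193),(560,212),(620,280),(250,250),(205,330)]
outer=[(425,98),(215,175),(140,290),(128,360),(600,150),(690,270),(708,370),(660,210)]
disc=[(425,238),(230,312),(300,265),(550,262),(600,312),(638,358),(195,385)]
for n,pts,z,r in(("in",inner,.08,.0365),("out",outer,.08,.048),("disc",disc,.1045,.034),("disc",disc,.107,.034)):
  for rr in(r,None):
    a,e=fitc(pts,z,p,W,rr); print(n,z,a,e,"tool y,z",(a[:2]-t[:2])@R[:2,1:])
E
```

```text
[0.55992548 0.19059617 0.28967771]
in 0.08 [0.55945133 0.1882082  0.05      ] [-0.2  0.2  0.2 -0.1 -0.3  0.2] tool y,z [-0.00070082  0.00233153]
in 0.08 [0.55938737 0.18819447 0.0365511 ] [-0.2  0.2  0.2 -0.1 -0.3  0.1] tool y,z [-0.00076581  0.00233907]
out 0.08 [0.55926722 0.18887308 0.05      ] [-0.1 -0.1 -0.3 -0.4  0.6 -0.5 -0.9  0.3] tool y,z [-0.00082036  0.00165206]
out 0.08 [0.56027631 0.1889722  0.04728406] [-0.4 -0.2  0.1  0.2  0.5 -0.2 -0.3  0.3] tool y,z [0.00019358 0.00165011]
disc 0.1045 [0.5588885  0.18867917 0.05      ] [-0.7  0.7 -0.3  0.7 -0.4  0.3 -0.1] tool y,z [-0.00121593  0.00180879]
disc 0.1045 [0.5583226  0.18859942 0.03443735] [-0.6  0.7 -0.2  0.8 -0.5  0.1 -0.3] tool y,z [-0.00178687  0.00183394]
disc 0.107 [0.55942938 0.18870263 0.05      ] [-0.5  0.7 -0.2  0.8 -0.5  0.  -0.4] tool y,z [-0.00067528  0.00183728]
disc 0.107 [0.55958815 0.18872507 0.03387711] [-0.5  0.7 -0.2  0.7 -0.5  0.1 -0.3] tool y,z [-0.0005151   0.00183015]
```

The disc and ring centres agree within about 0.5 mm and the lugs are aligned with the slot. I'll lower gently while watching the force (no-load baseline about -1.5 N in z).

```bash
python3 -m inch '[[1,[0.07,0.01,0],0],[1,[0.07,0,0],0],[1,[0.07,0,0],0],[1,[0.07,0,0],0],[1,[0.06,0,0],0],[1,[0.06,0,0],0],[1,[0.05,0,0],0],[1,[0.05,0,0],0]]'
```

```text
time_s: 8.5
position: [0.56, 0.1905, 0.2738]
tool_rot: [[-0.0, 0.995, 0.096], [-0.0, 0.096, -0.995], [-1.0, -0.0, 0.0]]
ft_force: [-0.6, 0.1, -1.8]
grip_width: 0.0152
```

```bash
python3 -m inch '[[1,[0.02,0,0],0],[1,[0.02,0,0],0],[1,[0.02,0,0],0],[1,[0.02,0,0],0],[1,[0.02,0,0],0],[1,[0,0,0],0],[1,[0,0,0],0],[1,[0,0,0],0]]'
```

```text
time_s: 9.17
position: [0.56, 0.1905, 0.271]
tool_rot: [[0.0, 0.995, 0.096], [0.0, 0.096, -0.995], [-1.0, 0.0, -0.0]]
ft_force: [0.3, -0.7, -1.1]
grip_width: 0.0152
```

```bash
python3 -m inch '[[1,[0.02,0,0],0],[1,[0.02,0,0],0],[1,[0.02,0,0],0],[1,[0.02,0,0],0],[1,[0,0,0],0],[1,[0,0,0],0],[1,[0,0,0],0],[1,[0,0,0],0]]'
```

```text
time_s: 9.83
position: [0.5601, 0.1905, 0.2686]
tool_rot: [[0.0, 0.995, 0.096], [0.0, 0.096, -0.995], [-1.0, 0.0, -0.0]]
ft_force: [1.0, 0.9, -1.3]
grip_width: 0.0152
```

```bash
python3 -m inch '[[1,[0.02,0,0],0],[1,[0.02,0,0],0],[1,[0.02,0,0],0],[1,[0,0,0],0],[1,[0,0,0],0],[1,[0,0,0],0],[1,[0,0,0],0],[1,[0,0,0],0]]';python3 -m inch '[[1,[0.02,0,0],0],[1,[0.02,0,0],0],[1,[0,0,0],0],[1,[0,0,0],0],[1,[0,0,0],0],[1,[0,0,0],0],[1,[0,0,0],0],[1,[0,0,0],0]]'; python3 - <<'E'
from h import *
for n in("wrist","scene"):
    im=optics.get_image(n)[:,:,::-1]
    b=(215,130,425,280) if n=="wrist" else (355,170,455,270)
    f=3.8 if n=="wrist" else 6
    cv2.imwrite(f"pics/{n}5c.png",cv2.resize(im[b[1]:b[3],b[0]:b[2]],None,fx=f,fy=f,interpolation=cv2.INTER_CUBIC))
E
```

```text
time_s: 10.5
position: [0.56, 0.1905, 0.2668]
tool_rot: [[0.0, 0.995, 0.096], [0.0, 0.096, -0.995], [-1.0, 0.0, -0.0]]
ft_force: [-0.2, -0.4, -2.3]
grip_width: 0.015
time_s: 11.17
position: [0.56, 0.1905, 0.2655]
tool_rot: [[0.0, 0.995, 0.096], [0.0, 0.096, -0.995], [-1.0, 0.0, -0.0]]
ft_force: [0.2, -0.0, -1.7]
grip_width: 0.0155
```

View pics/wrist5c.png

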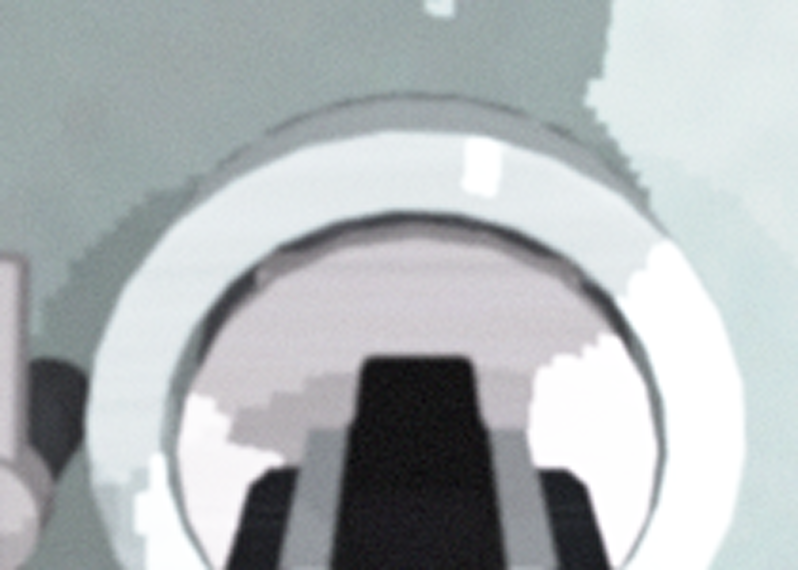

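View pics/scene5c.png

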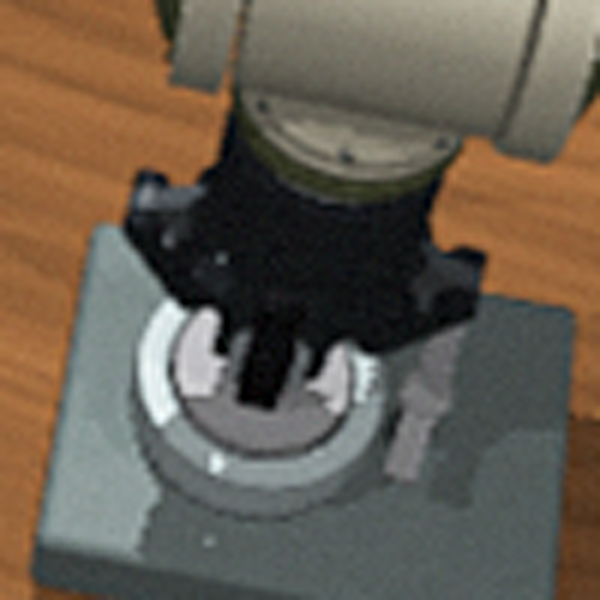

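The disc is well inside the ring, almost flush and with no contact force. I'll continue in small steps.

```bash
python3 -m inch '[[1,[0.02,0,0],0],[1,[0.02,0,0],0],[1,[0,0,0],0],[1,[0,0,0],0],[1,[0,0,0],0],[1,[0,0,0],0],[1,[0,0,0],0],[1,[0,0,0],0]]';python3 -m inch '[[1,[0.02,0,0],0],[1,[0.02,0,0],0],[1,[0,0,0],0],[1,[0,0,0],0],[1,[0,0,0],0],[1,[0,0,0],0],[1,[0,0,0],0],[1,[0,0,0],0]]'
```

```text
time_s: 11.93
position: [0.56, 0.1904, 0.2644]
tool_rot: [[0.0, 0.995, 0.096], [0.0, 0.096, -0.995], [-1.0, 0.0, 0.0]]
ft_force: [0.2, -0.1, -2.7]
grip_width: 0.0152
time_s: 12.6
position: [0.56, 0.1905, 0.2632]
tool_rot: [[0.0, 0.995, 0.096], [0.0, 0.096, -0.995], [-1.0, 0.0, -0.0]]
ft_force: [-0.6, 1.0, 0.7]
grip_width: 0.0153
```

```bash
python3 -m inch '[[1,[0.02,0,0],0],[1,[0.01,0,0],0],[1,[0,0,0],0],[1,[0,0,0],0],[1,[0,0,0],0],[1,[0,0,0],0],[1,[0,0,0],0],[1,[0,0,0],0]]'; python3 - <<'E'
from h import *
o=env.observe(); print(o["position"],o["ft_force"])
p=optics.camera_params("wrist"); np.savez("w6.npz",xyz=p["xyz"],R=p["rotation"])
im=optics.get_image("wrist")[:,:,::-1]
cv2.imwrite("pics/w6.png",cv2.resize(im[130:280,215:425],None,fx=3.8,fy=3.8,interpolation=cv2.INTER_CUBIC))
E
```

```text
time_s: 13.27
position: [0.56, 0.1905, 0.2623]
tool_rot: [[0.0, 0.995, 0.096], [0.0, 0.096, -0.995], [-1.0, 0.0, -0.0]]
ft_force: [-1.0, 0.9, 3.0]
grip_width: 0.0151
[0.56004123 0.19049487 0.26228352] [-0.9753359   0.86439194  3.03065664]
```

View pics/w6.png

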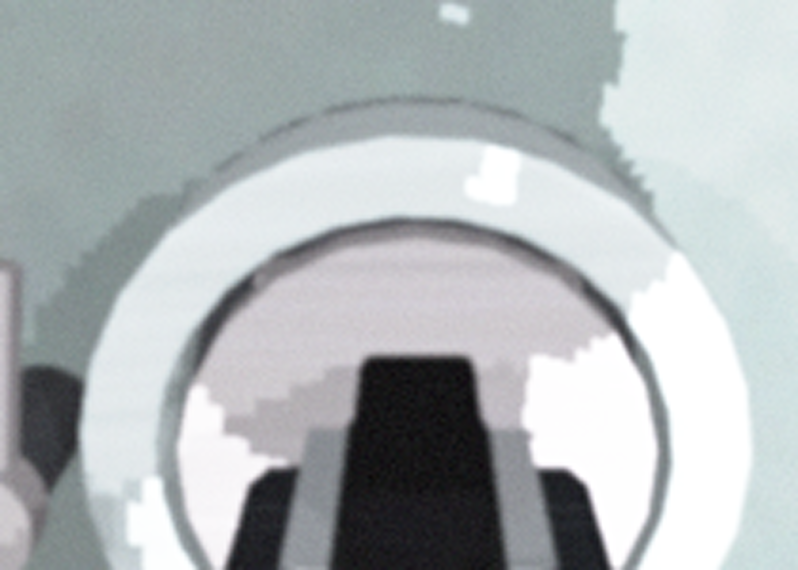

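The force rises softly by about 5 N and the disc is level with the ring (diameter ratio about 0.94, 0.93 expected when flush). The head has come to 56 mm above its level in the tray, so the lugs are in. I'll ease off 0.6 mm, open only partly because the keeper pivot is near the finger, lift, and check.

```bash
python3 -m inch '[[1,[-0.02,0,0],0],[1,[0,0,0],0],[0.7,[0,0,0],0],[0.55,[0,0,0],0],[0.45,[0,0,0],0],[0.4,[0,0,0],0],[0.4,[0,0,0],0],[0.4,[0,0,0],0]]'; python3 -m inch '[[0.4,[-0.1,0,0],0],[0.4,[-0.3,0,0],0],[0.4,[-0.4,0,0],0],[0.4,[-0.6,0,0],0],[0.4,[-0.6,0,0],0],[0.4,[-0.3,0,0],0],[0.4,[-0.1,0,0],0],[0.4,[0,0,0],0]]'; python3 - <<'E'
from h import *
for n in("wrist","scene"):
    p=optics.camera_params(n); np.savez(f"{n}7.npz",xyz=p["xyz"],R=p["rotation"])
    im=optics.get_image(n)[:,:,::-1]; cv2.imwrite(f"pics/{n}7.png",im)
E
```

```text
time_s: 13.98
position: [0.56, 0.1905, 0.2627]
tool_rot: [[-0.0, 0.995, 0.096], [-0.0, 0.096, -0.995], [-1.0, -0.0, 0.0]]
ft_force: [-0.1, 0.5, 0.1]
grip_width: 0.026
time_s: 14.65
position: [0.5599, 0.1905, 0.3355]
tool_rot: [[0.001, 0.995, 0.096], [0.0, 0.096, -0.995], [-1.0, 0.001, -0.0]]
ft_force: [0.0, 0.4, -0.4]
grip_width: 0.0257
```

View pics/wrist7.png

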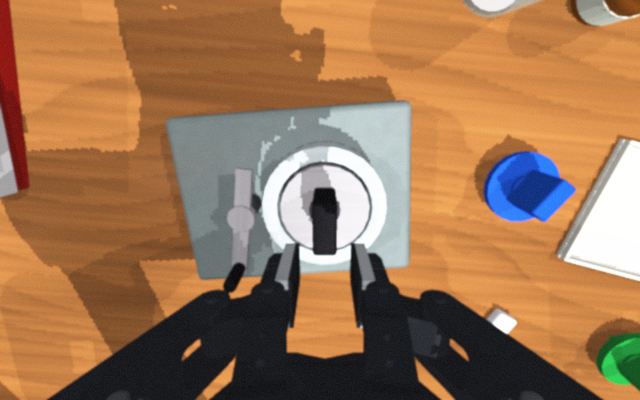

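View pics/scene7.png

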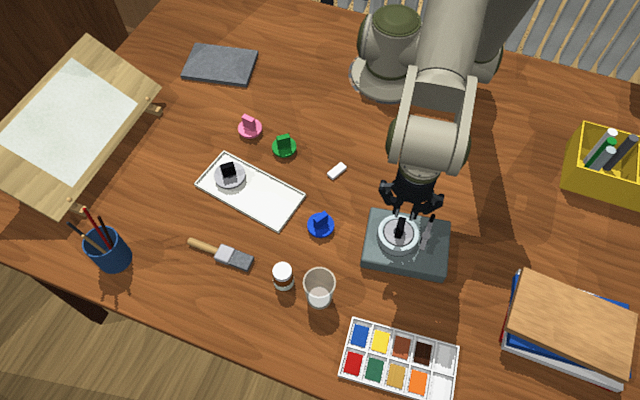

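The head stands free in the well, with the disc concentric in the ring at (324,205). The keeper is still open: nose (243,170), pivot (240,217), pin about (235,277). I'll check flushness and keeper geometry in an enlarged crop.

```bash
python3 - <<'E'
import cv2
a=cv2.imread("pics/wrist7.png")
cv2.imwrite("pics/w7c.png",cv2.resize(a[140:300,210:400],None,fx=3.75,fy=3.75,interpolation=cv2.INTER_CUBIC))
E
```

```text
(no output)
```

View pics/w7c.png

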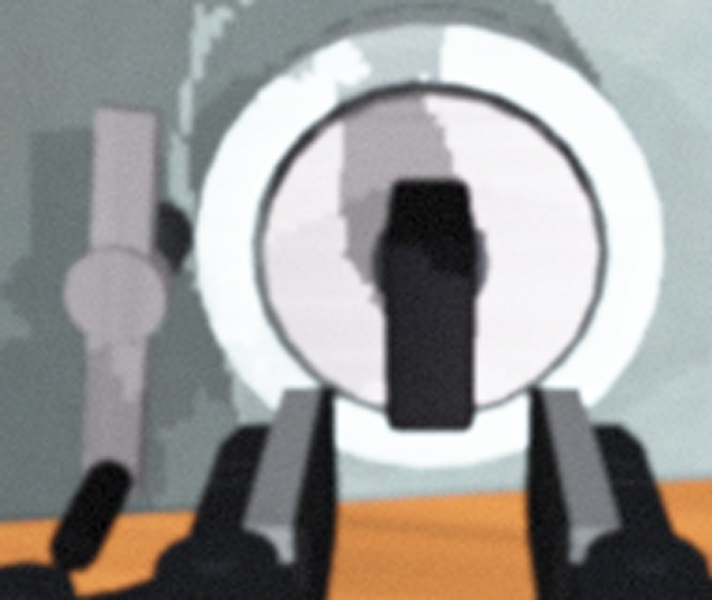

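```bash
python3 - <<'E'
from h import *
d=np.load("wrist7.npz"); p=dict(optics.camera_params("wrist"),xyz=d["xyz"],rotation=d["R"])
W=lambda u,v:(210+(u+.5)/3.75-.5,140+(v+.5)/3.75-.5)
inner=[(425,84),(255,240),(606,250),(320,120),(540,120),(575,370),(285,355)]
disc=[(425,93),(262,245),(599,250),(325,130),(530,128),(568,362),(295,355)]
for n,pts in(("in",inner),("disc",disc)): print(n,*fitc(pts,.08,p,W))
wc=fitc(inner,.08,p,W)[0][:2]
X={}
for n,u,v,z in(("nose",126,106,.088),("pivot",115,296,.09),("pinbase",110,478,.088),("pintop",76,548,.115)):
    X[n]=ray("wrist",W(u,v),z,p)[:2]; print(n,X[n],"rel well",X[n]-wc,"rel piv",X[n]-X.get("pivot",X[n]))
for a,b in(("pivot","nose"),("pintop","pivot")):
    v=X[b]-X[a]; print(np.degrees(np.arctan2(v[1],v[0])))
v=X["pivot"]-wc; print("piv dist",np.linalg.norm(v),np.degrees(np.arctan2(v[1],v[0])))
E
```

```text
in [0.5578836  0.18865903 0.03696982] [ 0.5 -0.6 -1.4  0.5 -0.   1.2 -0.2]
disc [0.55778646 0.18878136 0.03507754] [ 0.6 -0.3 -0.7  0.2 -0.4  0.8 -0.2]
nose [0.58682628 0.24967462] rel well [0.02894268 0.06101559] rel piv [0. 0.]
pivot [0.54889795 0.25065266] rel well [-0.00898566  0.06199362] rel piv [0. 0.]
pinbase [0.5071262  0.25157694] rel well [-0.05075741  0.06291791] rel piv [-0.04177175  0.00092429]
pintop [0.50778422 0.25082517] rel well [-0.05009939  0.06216614] rel piv [-0.04111373  0.00017251]
-1.477122275298508
-0.240413755752385
piv dist 0.0626414503769316 98.24729494923108
```

The disc is concentric within 0.2 mm and level. The keeper is at about 0.15 rad and the pin at about (0.508, 0.2525). I'll shut the fingers, turn so that tool y points along the pin's chord (50°), and come down behind the pin.

```bash
python3 -m inch '[[1,[0,0,0],-1],[1,[0,0,0],-1],[1,[0,0,0],-1],[1,[0,0,0],-1],[1,[0,0,0],-1],[1,[0,0,0],-1],[1,[0,0,0],-1],[1,[0,0,0],-1]]'; python3 -m inch '[[1,[0,-0.1,0],-1],[1,[0,-0.1,-0.4],0],[1,[0,-0.1,-0.7],0],[1,[0,-0.1,-0.8],0],[1,[0,-0.04,-0.6],0],[1,[0,0,-0.33],0],[1,[0,0,0],0],[1,[0,0,0],0]]'; python3 - <<'E'
from h import *
for n in("wrist",):
    p=optics.camera_params(n); np.savez(f"{n}8.npz",xyz=p["xyz"],R=p["rotation"])
    im=optics.get_image(n)[:,:,::-1]; cv2.imwrite(f"pics/{n}8.png",im)
E
```

```text
time_s: 15.42
position: [0.56, 0.1904, 0.3336]
tool_rot: [[-0.002, 0.698, 0.716], [-0.0, 0.716, -0.698], [-1.0, -0.002, -0.001]]
ft_force: [0.6, -1.5, -0.3]
grip_width: -0.0
time_s: 16.08
position: [0.4863, 0.2345, 0.3345]
tool_rot: [[-0.0, 0.636, 0.772], [-0.0, 0.772, -0.636], [-1.0, -0.0, 0.0]]
ft_force: [0.0, 0.4, 0.8]
grip_width: -0.0
```

View pics/wrist8.png

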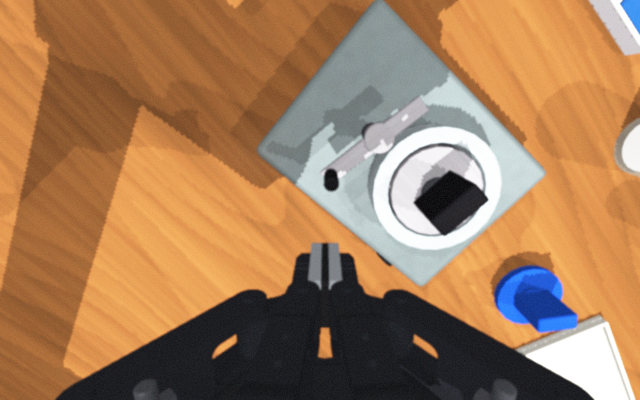

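```bash
python3 - <<'E'
from h import *
d=np.load("wrist8.npz"); p=dict(optics.camera_params("wrist"),xyz=d["xyz"],rotation=d["R"])
o=env.observe();R=o["tool_rot"];t=o["position"]
a=ray("wrist",(331,185),.115,p); print(a,(a-t)[:2]@R[:2,1:])
b=ray("wrist",(325,247),t[2]-.173,p); print("tip front",b,(b-t)[:2]@R[:2,1:])
E
python3 -m inch '[[1,[0.2,0,0.17],0],[1,[0.4,0,0],0],[1,[0.5,0,0],0],[1,[0.5,0,0],0],[1,[0.4,0,0],0],[1,[0.17,0,0],0],[1,[0,0,0],0],[1,[0,0,0],0]]'; python3 - <<'E'
from h import *
im=optics.get_image("wrist")[:,:,::-1]; cv2.imwrite(f"pics/wrist9.png",im)
E
```

```text
[0.50660741 0.25109091 0.115     ] [0.02575279 0.00468763]
tip front [0.49085557 0.23794347 0.16152738] [0.00558778 0.00089977]
time_s: 16.8
position: [0.4905, 0.2309, 0.2697]
tool_rot: [[0.0, 0.637, 0.771], [-0.0, 0.771, -0.637], [-1.0, 0.0, 0.0]]
ft_force: [-0.6, 0.1, 0.5]
grip_width: 0.0005
```

View pics/wrist9.png

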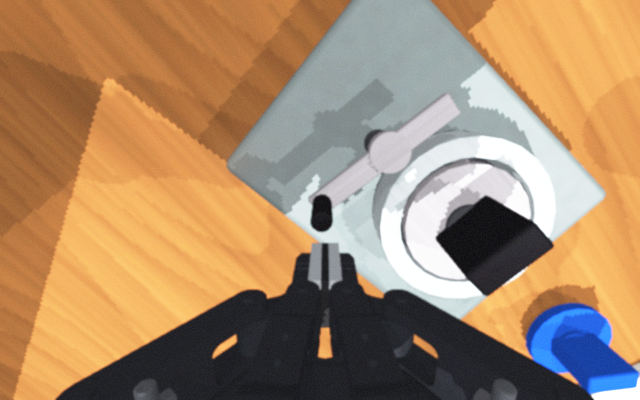

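The pin top at (321,222) is straight ahead of the shut pads at (325,243). I'll push it along the arc in stages.

```bash
python3 -m inch '[[1,[0,0.17,0],0],[1,[0,0.17,0],0],[1,[0,0.1,-0.05],0],[1,[0,0.1,-0.06],0],[1,[0,0.1,-0.06],0],[1,[0,0.1,-0.05],0],[1,[0,0.1,-0.03],0],[1,[0,0.1,-0.02],0]]'; python3 - <<'E'
from h import *
im=optics.get_image("wrist")[:,:,::-1]; cv2.imwrite(f"pics/wrist10.png",im)
E
```

```text
time_s: 17.52
position: [0.5015, 0.2586, 0.2696]
tool_rot: [[-0.001, 0.636, 0.772], [-0.0, 0.772, -0.636], [-1.0, -0.0, -0.0]]
ft_force: [-2.2, -0.3, 0.3]
grip_width: -0.0002
```

View pics/wrist10.png

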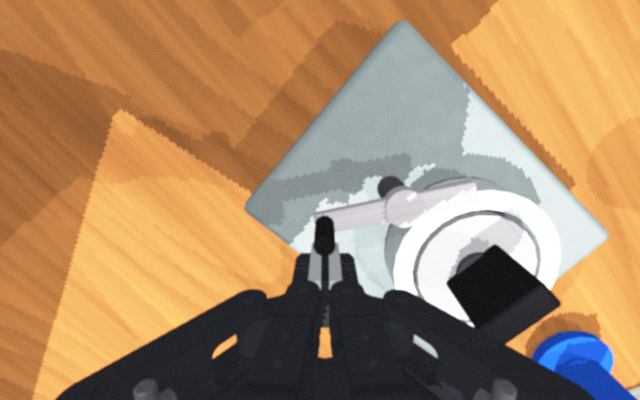

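```bash
python3 -m inch '[[1,[0,0.1,-0.03],0],[1,[0,0.1,-0.02],0],[1,[0,0.1,-0.01],0],[1,[0,0.1,0],0],[1,[0,0.1,0],0],[1,[0,0.1,0.02],0],[1,[0,0.1,0.03],0],[1,[0,0.1,0.04],0]]'; python3 - <<'E'
from h import *
im=optics.get_image("wrist")[:,:,::-1]; cv2.imwrite(f"pics/wrist11.png",im)
E
```

```text
time_s: 18.23
position: [0.5178, 0.2763, 0.2697]
tool_rot: [[0.0, 0.636, 0.772], [0.0, 0.772, -0.636], [-1.0, 0.0, 0.0]]
ft_force: [-0.9, -0.2, -0.1]
grip_width: -0.0002
```

View pics/wrist11.png

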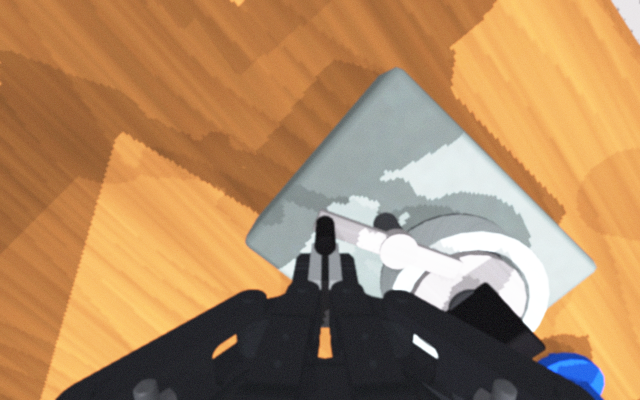

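The nose is now passing over the disc freely. Last part to the stop, in smaller steps.

```bash
python3 -m inch '[[1,[0,0.1,0.04],0],[1,[0,0.1,0.05],0],[1,[0,0.08,0.05],0],[1,[0,0.06,0.05],0],[1,[0,0.05,0.05],0],[1,[0,0,0],0],[1,[0,0,0],0],[1,[0,0,0],0]]'; python3 - <<'E'
from h import *
im=optics.get_image("wrist")[:,:,::-1]; cv2.imwrite(f"pics/wrist12.png",im)
E
```

```text
time_s: 18.95
position: [0.5306, 0.2805, 0.2698]
tool_rot: [[0.0, 0.636, 0.772], [0.0, 0.772, -0.636], [-1.0, 0.0, 0.0]]
ft_force: [-0.9, -0.5, -0.8]
grip_width: 0.0003
```

View pics/wrist12.png

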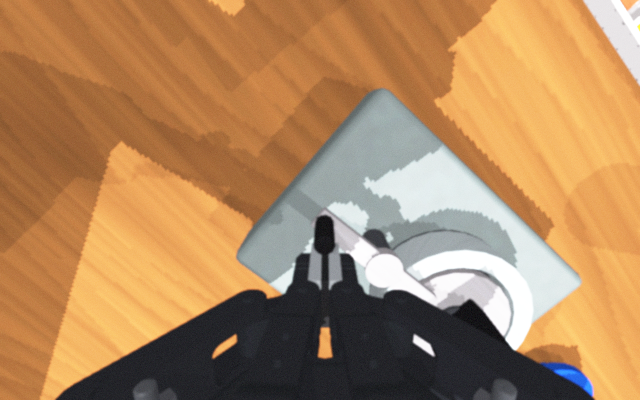

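```bash
python3 -m inch '[[1,[0,0.04,0.04],0],[1,[0,0.04,0.04],0],[1,[0,0.03,0.02],0],[1,[0,0.03,0.02],0],[1,[0,0,0],0],[1,[0,0,0],0],[1,[0,0,0],0],[1,[0,0,0],0]]'
```

```text
time_s: 19.67
position: [0.5343, 0.2811, 0.2695]
tool_rot: [[-0.007, 0.636, 0.772], [-0.003, 0.772, -0.636], [-1.0, -0.007, -0.004]]
ft_force: [-14.0, -6.1, 6.7]
grip_width: -0.0001
```

The force rose abruptly to about 15 N, so the keeper is against its stop. I'll back straight off, lift clear and check.

```bash
python3 -m inch '[[1,[0,-0.2,0],0],[1,[0,-0.4,0],0],[1,[0,-0.4,0],0],[1,[-0.5,0,0],0],[1,[-0.9,0,0],0],[1,[-0.9,0,0],0],[1,[-0.9,0,0],0],[1,[-0.5,0,0],0]]'; python3 -m inch '[[1,[0,-0.4,-0.3],0],[1,[0,-0.6,-0.6],0],[1,[0,-0.6,-0.6],0],[1,[0,-0.4,-0.4],0],[1,[0,-0.2,-0.2],0],[1,[0,0,0],0],[1,[0,0,0],0],[1,[0,0,0],0]]'; python3 - <<'E'
from h import *
s=env.observe(); print(s["time_s"],s["ft_force"])
for n in("wrist","scene","top"):
    p=optics.camera_params(n); np.savez(f"{n}13.npz",xyz=p["xyz"],R=p["rotation"])
    im=optics.get_image(n)[:,:,::-1]; cv2.imwrite(f"pics/{n}13.png",im)
t=cv2.imread("pics/top13.png"); s=cv2.imread("pics/scene13.png")
f=lambda a:cv2.resize(a,None,fx=5,fy=5,interpolation=cv2.INTER_CUBIC)
cv2.imwrite("pics/top13c.png",f(t[160:255,160:270])); cv2.imwrite("pics/scene13c.png",f(s[200:290,355:460]))
E
```

```text
time_s: 20.33
position: [0.517, 0.2582, 0.3841]
tool_rot: [[0.005, 0.636, 0.772], [0.001, 0.772, -0.636], [-1.0, 0.004, 0.003]]
ft_force: [0.1, -0.7, -0.4]
grip_width: 0.0004
time_s: 21.0
position: [0.4273, 0.2475, 0.3808]
tool_rot: [[0.001, 0.636, 0.771], [0.0, 0.771, -0.636], [-1.0, 0.001, 0.001]]
ft_force: [0.2, 0.3, 0.6]
grip_width: 0.0001
21.0 [0.16300235 0.30599255 0.62097967]
```

View pics/top13.png

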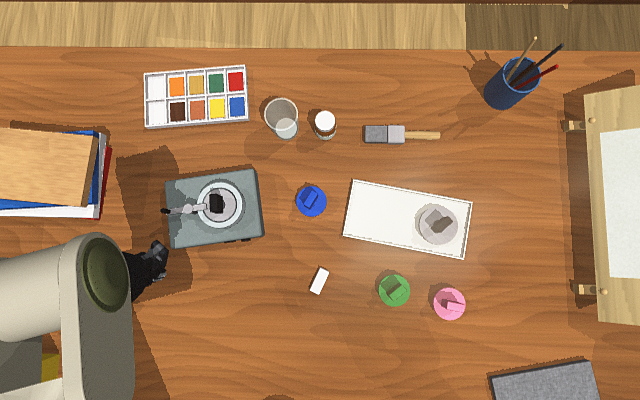

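View pics/top13c.png

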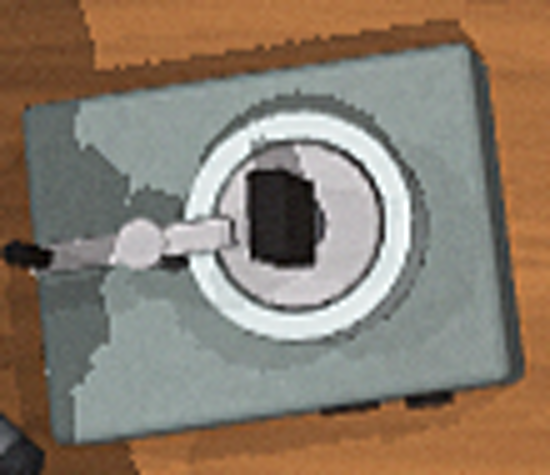

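View pics/scene13c.png

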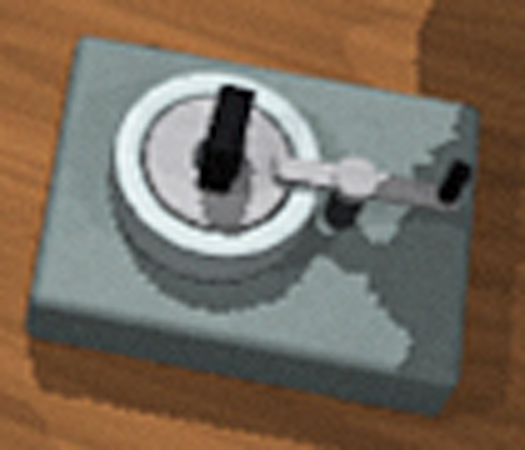

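View pics/wrist13.png

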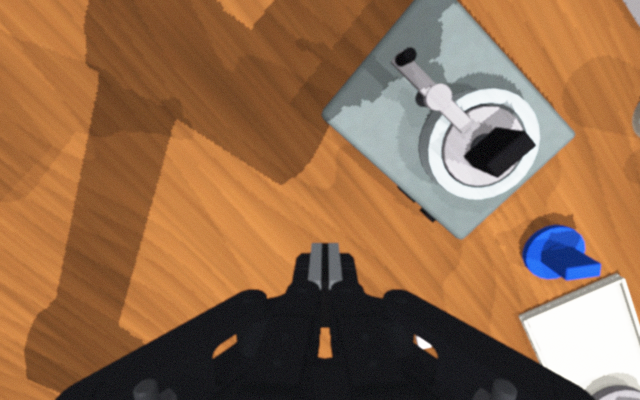

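The keeper lies over the disc with the head level in the well. I'll compute its angle and check that the other objects haven't moved.

```bash
python3 - <<'E'
from h import *
T=lambda u,v:(160+(u+.5)/5-.5,160+(v+.5)/5-.5)
S=lambda u,v:(355+(u+.5)/5-.5,200+(v+.5)/5-.5)
ang=lambda v:np.degrees(np.arctan2(v[1],v[0]))
X=lambda n,q,z:ray(n,q,z)[:2]
yaw_y=98.9 # pivot dir
for n,F,nose,piv,pin,c in(("top",T,(232,232),(138,242),(15,252),(298,225)),("scene",S,(281,172),(357,178),(457,175),(217,160))):
    N,P,Q,C=X(n,F(*nose),.088),X(n,F(*piv),.09),X(n,F(*pin),.115),X(n,F(*c),.08)
    print(n,"nose dir",ang(N-P),"tail dir",ang(Q-P)," to well",ang(C-P),"nose-len",np.linalg.norm(N-P),"tail",np.linalg.norm(Q-P),"C",C,"pin",Q)
w=dict(optics.camera_params("wrist")); P=X("wrist",(437,98),.09);N=X("wrist",(466,130),.088);Q=X("wrist",(406,53),.115);C=X("wrist",(484,144),.08)
print("wrist",ang(N-P),ang(Q-P),ang(C-P))
a=cv2.imread("pics/top0.png").astype(int);b=cv2.imread("pics/top13.png").astype(int)
for n,(x0,y0,x1,y1) in dict(spare=(415,203,462,245),glass=(262,95,300,140),jar=(312,108,338,140),brush=(360,120,442,147),eraser=(307,264,332,297)).items():
    A=a[y0:y1,x0:x1].mean(2).astype(np.float32);B=b[y0:y1,x0:x1].mean(2).astype(np.float32); print(n,cv2.phaseCorrelate(A,B,cv2.createHanningWindow(A.shape[::-1],cv2.CV_32F)))
E
```

```text
top nose dir -82.38506597249223 tail dir 100.44289982909407  to well -81.54598034171204 nose-len 0.0382513537068416 tail 0.04011876680571828 C [0.55782158 0.18960078] pin [0.54123494 0.29172641]
scene nose dir -75.12632735918449 tail dir 95.83986894877323  to well -81.40943534971638 nose-len 0.03444307604386013 tail 0.04014611479875437 C [0.5590715  0.19091111] pin [0.54553202 0.2934347 ]
wrist -82.07329879215591 99.09961819484874 -77.56924038389609
spare ((-0.025730243195877023, 0.5397918014618064), 1.001477923878917)
glass ((-0.05045207664809226, 0.4838917153765685), 0.97421604235967)
jar ((0.47946741442827445, -0.08552449770866133), 0.9999641554637088)
brush ((-0.07614217337336981, 0.47887776929197834), 0.9998494995964898)
eraser ((0.7822369245176883, 0.06871588097824599), 0.8860129849116007)
```

The keeper nose points at the well axis (-82.4° against -81.5° in the top view), the head is flush, and nothing else moved. Handing in.

```bash
python3 - <<'E'
from rig import env
print(env.close_job(), env.observe()["time_s"])
E
```

```text
the job is handed in; nothing more can be done
the job is handed in; nothing more can be done
```

The smaller head is back in the mill, fully down and flush with the rim, and the keeper is swung to its stop. I handed the job in at about 21 s of the 72 s allowed. The hand-in gives no verdict, so the checks below are my own measurements.

**Fitting the head:** The cross slot could be seen in the pictures, at about 5° in world. I set the head's angle to it before lowering, so the lugs dropped in without any search turning. The push on the drive was only about 5 N.

**Closing the keeper:** I pushed the thumb pin along its arc with the shut fingers. The force rose sharply to about 15 N at the stop, and I backed off there.

**Last checks:**
- **Head:** after release and before the keeper was closed, the disc was level with the rim and centred in the well to about 0.2 mm.
- **Keeper:** in the top view the nose points at the well's axis within about 1°. The wrist and scene pictures are coarser: they differ by about 4–6° between nose and well directions. The scene view's own nose and tail directions also disagree by about 9°. The keeper only has to be within about 10° of its stop, and the sharp rise in force also indicates it is there.
- **Other objects:** the larger head, glass, jar, brush and eraser show shifts under 1 pixel (under about 2 mm). The gripper is clear of everything.

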